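# Shut the red air valve under the sliding cover

### The job

Push the yellow cover of the air shut-off box aside along its bare rails (to the left as the robot sees it), right up to its stop, then push the red valve handle clockwise until it is fully shut. Only push with the fingers: do not grip the handle, do not turn the blue one, do not pick up or push about the loose things, and finish clear of everything.

Things in the scene. Friction and masses are not known exactly. Their poses are not given: they have to be found in the camera images.
- box: grey air shut-off box fixed to the bench. Origin: centre of the underside of its open bay (z = 0, on the bench). Box axes: x to its back (away from the robot), y to its left, z up. The bay is 150 x 270 mm outside (x by y), 60 mm high, walls 4 mm, floor 4 mm thick. Two rails at x = +-71 mm carry the cover on to the left as far as y = 404 mm. Inside, a copper pipe, 18 mm thick, top at 29 mm, runs along the back at x = 52 mm. The box does not move.
- cover (a joint): how far (m) the yellow cover has slid along the box's +y (left): 0 covers the bay, 0.26 is its stop, where the whole bay in front of it is open except the leftmost 13 mm. It starts between 0 and 0.02. The cover is a plate 158 x 276 mm (x by y), top face 65 mm above the bench, with a pressed-up hump 105 x 105 mm in its middle, 22 mm high (top 87 mm above the bench). It cannot come off; it resists with about 3 N and stays where it is left.
- cover_push_face (a point): middle of the hump's right-hand (-y) upright face, marked with a black strip, 76 mm above the bench; moves with the cover. Pushing this face to the box's left opens the cover.
- red_valve: brass quarter-turn valve of the red handle, fixed in the bay, 20 mm behind the bay's centre line, either in the right place (box y about -55 mm) or the left place (about +35 mm); the blue valve has the other. Its brass outlet goes out through the front wall and ends 110 mm in front of the handle's axis, 20 mm above the bench. Its top, under the handle, is 34 mm above the bench.
- red_handle (a joint): angle (rad) of the red handle about its upright axis: 0 is open, the handle pointing to the box's front (-x, along the outlet); it grows clockwise seen from above, to its stop at 1.571, shut, where it points to the box's left (+y). It starts between 0 and 0.3. It resists with 0.12 N m and stays where it is left.
- red_pivot (a point): the point on the red handle's axis at mid-height of the handle, 45 mm above the bench
- red_tip (a point): outer end of the red handle, 58 mm from the axis, 45 mm above the bench. The handle is a bar 12 mm thick; the red grip covers it from 16 to 58 mm from the axis and from 36 to 54 mm above the bench.
- blue_handle (a joint): angle (rad) of the blue handle, same make as the red one; starts between 0 and 0.12 and is to stay there
- blue_tip (a point): outer end of the blue handle, 58 mm from its axis, 45 mm above the bench
- screwdriver: loose red-handled screwdriver, 180 mm long, lying in front of the rails; origin: middle of the handle-to-tip length, underside
- wrench: loose steel wrench, about 180 mm long, lying behind the rails; origin: middle of the handle-to-tip length, underside
- socket: loose steel socket, 24 mm wide, 36 mm tall, standing in front of the box; origin: centre of the underside
- coupling: loose brass coupling, 24 mm wide, 40 mm tall, standing in front of the box; origin: centre of the underside
- jar: loose amber jar with red cap, 64 mm wide, 85 mm tall, standing behind the box; origin: centre of the underside
- mug: loose blue mug, 80 mm wide, 90 mm tall, to the left of the rails, beyond the can; origin: centre of the underside
- oil_can: loose green can, 60 mm wide, 120 mm tall, left of the rails; origin: centre of the underside

How it is judged:
By the outcome, as a careful person would: the job done as asked, in the order asked, and still so for the second after the job is handed in, with the robot touching nothing.
It also fails if it takes over 56 s, if anything falls off the work surface, if the arm or the gripper's body presses on something with over 40 N, if the wrist force passes 120 N, or if a joint passes its speed limit or range.

### The arm

A 6-joint arm with a two-finger parallel gripper is mounted at the origin on the work surface. World frame = base frame: x ahead of the robot, y to its left, z up, the work surface at z = 0. Lengths are in m, angles in rad, forces in N, time in s.
With the tool pointing down it reaches from about 0.35 to 0.85 m from the base axis. Payload 8.1 kg.
Tool frame: the origin (TCP) lies between the finger pads; the fingertips stand tips_ahead ahead of it and the grasp point (between the pads) lies 8 mm behind it (tips_ahead is the distance from the TCP to the fingertips, in m); z points along the fingers, x is the direction in which the jaws open and shut, and the axes are right-handed (so a half turn about z gives the same grasp; the last joint's range is limited). The gripper opens to 93 mm and grips with 3 to 60 N. Pads are 15 mm wide; open, the fingers measure 128 mm over their backs; the gripper's body (75 mm by 188 mm) begins 65 mm behind the grasp point.
Start: joints at [-1.24, 0.13, 1.488, -0, 1.523, -0.085], TCP at [0.242, -0.549, 0.23] pointing down, gripper open.
Joint ranges: [-2.96, 2.96], [-0.89, 2.26], [0.02, 2.5], [-1.34, 4.48], [0, 2.73], [-2.66, 2.66]. Speed limits (rad/s): [2.39, 2.39, 2.79, 3.14, 3.14, 3.14].

### API

Orientations are given as a rotation vector (axis times angle).
In Python, from plant import * gives the robot as it stands.
- The arm moves only by the tool play_rows, never from a script. Its argument "increments" is a list that holds one entry, the list of rows, each a list of 4 numbers: the shift along the tool's x, y, z in cm, then the turn about the tool's z in rad. A call has 1 to 5 rows; each row is the pose to reach, as a shift and turn from the pose measured when the call began, along the tool's axes at that moment; what a row does not reach only later rows make up. A row lasts 1/10 s, in which the tool goes at most 50 mm and 8.59 degrees, less where a joint would pass 70% of its speed; a pose out of reach is approached as far as the arm can. A call with a gripper value outside its range is refused whole. "jaw" is the finger opening in cm, from 0 to 9.3, set as the call begins (left out, the last holds). The fingers move at their own pace and stop on an object; "squeeze" is the grip in N (left out, the last holds). Time passes only in rows, so rows that repeat a pose let the fingers close. It gives the time, the measured TCP pose, the force and the opening at its end, in the units of the state.
- read_state(): the state, without advancing time (a new reading comes with each control period).
- read_camera(name): name is "scene" or "top" or "wrist"; returns (picture, depth): 480x640x3 uint8, blue, green, red; 480x640 float32, m along the optical axis (not along the pixel's ray), 0 where there is no reading.
- camera_params(name): a dict with "K" (3x3 intrinsics, pixels), "eye" and "orientation" of the camera in the world. Camera axes: x right, y up, looking along -z (the intrinsics and any distortion apply to the point x, -y, -z); pixel columns grow to the right and rows downward; lengths in m; the calibration is good to about 2 mm. A picture is of the moment at which its call begins: read the wrist's pose just before it. camera_params takes no time and is no camera call; for the wrist camera it gives the pose at the moment of the call.
- close_job(): hands the job in, once; it reports no verdict.
The state is a dict: "t": time; "q": joint angles; "dq": joint speeds; "joint_torque": joint torques, N m; "tool_pos": TCP position; "orientation": TCP orientation; "force": force on the tool from outside, world axes, zero at the start; "wrist_torque": the same for the moment, N m; "opening": finger opening in m.
Only numpy, scipy, OpenCV 4.12 (cv2) and the standard library are available. Lean on these libraries where they do the work, as an engineer would, in place of code of your own. Each camera call takes 0.05 s, during which the arm holds its last target.

## Working session

There is one attempt and no reset: what is moved stays moved. The work goes in short steps, Python scripts to look and compute and a tool call to move; the robot and the scene stay as the last step left them, time stands still between calls to the robot, and variables do not carry over. Pictures are saved under pics/ and viewed, and the job is handed in when it is done.

Besides the shell and the picture viewer there is one more tool, called after ">>>" as a command line: name --argument value ..., lists and objects as JSON in quotes. play_rows: Moves the arm, as the interface text tells. Its arguments: {"type":"object","properties":{"increments":{"type":"array"},"jaw":{"type":"number"},"squeeze":{"type":"number"}},"required":["increments"]}

```bash
mkdir -p pics; ls; python3 - <<'E'
from plant import *
import cv2
s=read_state(); print({k:(v if not hasattr(v,'__len__') else [round(float(x),4) for x in v]) for k,v in s.items()})
for n in ("scene","top"):
    p,d=read_camera(n); cv2.imwrite(f"pics/{n}0.png",p)
    c=camera_params(n); print(n,c)
    import numpy as np; np.savez(f"{n}0.npz",p=p,d=d,**{k:np.array(v) for k,v in c.items() if k in("K","eye","orientation")})
E
```

```text
pics
{'t': 0.0, 'q': [-1.2404, 0.1311, 1.4893, 0.0, 1.523, -0.0854], 'dq': [0.0017, 0.0004, 0.0034, 0.0003, -0.0006, 0.0004], 'joint_torque': [-0.0005, -55.9852, -49.1754, 0.0766, 0.0353, -0.0001], 'tool_pos': [0.2422, -0.5484, 0.2286], 'orientation': [-2.6312, 1.7145, 0.0022], 'force': [0.3473, 0.0179, 0.5488], 'wrist_torque': [0.0102, -0.0349, -0.0328], 'opening': 0.09302047010259681}
scene {'K': array([[473.18824658,   0.        , 318.32927134],
       [  0.        , 473.18824658, 246.25891981],
       [  0.        ,   0.        ,   1.        ]]), 'eye': array([1.00725794, 0.63083335, 0.81295818]), 'orientation': array([0.34188906, 0.95783864, 2.30436828])}
top {'K': array([[455.12191091,   0.        , 321.16286431],
       [  0.        , 455.12191091, 237.60233984],
       [  0.        ,   0.        ,   1.        ]]), 'eye': array([0.41893884, 0.05403943, 1.02217224]), 'orientation': array([ 0.11000679, -0.09745125, -1.57887474])}
```

View pics/scene0.png

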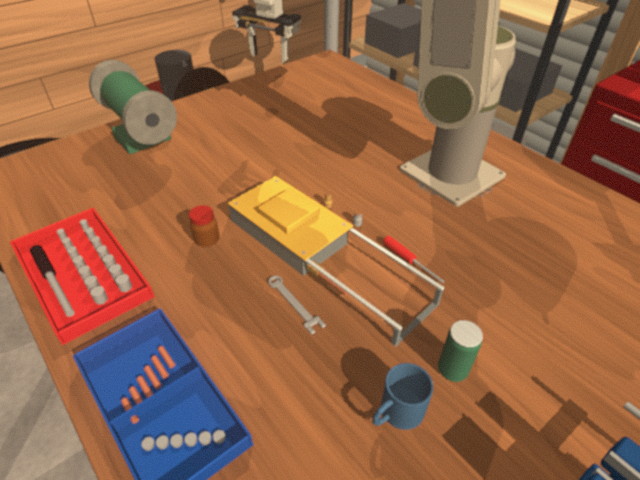

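View pics/top0.png

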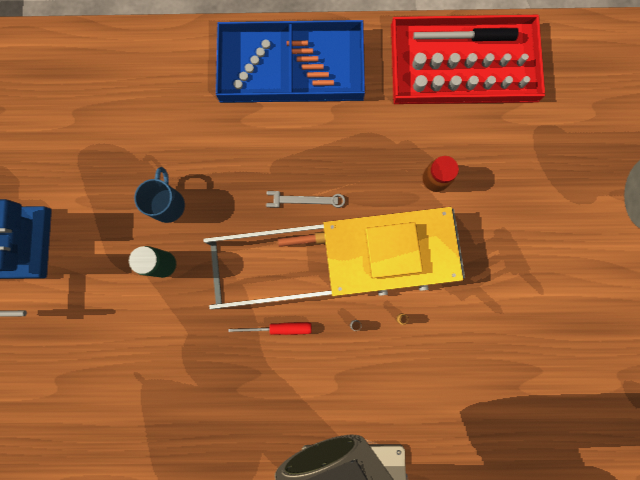

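The top view shows the cover at about (325–465, 208–297), its hump at (367–423, 221–278), and the rails running left to x≈207. The socket (355,325) and coupling (402,319) stand in front of the box. Next I'll measure the cover.

```bash
cat > h.py <<'E'
import numpy as np, cv2
from scipy.spatial.transform import Rotation as R
def cam(c):
    return np.array(c["K"]),np.array(c["eye"]),R.from_rotvec(np.array(c["orientation"])).as_matrix()
def cast(c,uv,z):
    K,e,M=cam(c); uv=np.atleast_2d(uv).astype(float)
    d=np.c_[(uv[:,0]-K[0,2])/K[0,0],-(uv[:,1]-K[1,2])/K[1,1],-np.ones(len(uv))]@M.T
    return e+d*((z-e[2])/d[:,2])[:,None]
def cloud(c,d):
    K,e,M=cam(c); v,u=np.mgrid[:d.shape[0],:d.shape[1]]
    P=np.stack([(u-K[0,2])/K[0,0]*d,-(v-K[1,2])/K[1,1]*d,-d],-1)
    return P@M.T+e
def proj(c,P):
    K,e,M=cam(c); q=(np.atleast_2d(P)-e)@M
    return np.c_[K[0,0]*q[:,0]/-q[:,2]+K[0,2],K[1,1]*-q[:,1]/-q[:,2]+K[1,2]]
def yellow(p):
    h=cv2.cvtColor(p,cv2.COLOR_BGR2HSV); return cv2.inRange(h,(20,120,90),(35,255,255))
E
python3 - <<'E'
from h import *
for n in("top","scene"):
    c=np.load(n+"0.npz"); p,d=c["p"],c["d"]
    m=yellow(p); k,l,st,_=cv2.connectedComponentsWithStats(m); i=1+st[1:,4].argmax(); m=l==i
    P=cloud(c,d); z=P[...,2]; ok=m&(d>0)
    print(n,st[i],np.histogram(z[ok],np.arange(.04,.1,.004)))
    for lo,hi in((.055,.074),(.080,.095)):
        q=P[ok&(z>lo)&(z<hi)]; r=cv2.minAreaRect(q[:,:2].astype(np.float32)*1000); print(len(q),np.median(q[:,2]),r)
    # ray cast of silhouette
    cs,_=cv2.findContours(m.astype(np.uint8),cv2.RETR_EXTERNAL,cv2.CHAIN_APPROX_NONE)
    q=cast(c,max(cs,key=len)[:,0],.065); print("sil",cv2.minAreaRect(q[:,:2].astype(np.float32)*1000))
    hm=ok&(z>.081)
    q=cast(c,np.argwhere(hm)[:,::-1],.087); print("hump",cv2.minAreaRect(q[:,:2].astype(np.float32)*1000))
E
```

```text
top [ 324  207  139   89 9080] (array([   0,    0,    0,    0,    7, 1516, 4620,  344,    8,   12,   84,
       1665,  763,    4]), array([0.04 , 0.044, 0.048, 0.052, 0.056, 0.06 , 0.064, 0.068, 0.072,
       0.076, 0.08 , 0.084, 0.088, 0.092, 0.096]))
6492 0.06519816393040007 ((517.0758666992188, -89.55917358398438), (158.03445434570312, 278.1421813964844), 6.101106643676758)
2516 0.08712744005408174 ((517.1831665039062, -87.81887817382812), (104.7567138671875, 103.70283508300781), 6.545529842376709)
sil ((516.5423583984375, -88.02613830566406), (157.89944458007812, 277.7147521972656), 6.252237319946289)
hump ((516.982421875, -87.75858306884766), (104.15606689453125, 103.89151000976562), 6.267267227172852)
scene [ 257  177   95   72 2415] (array([  0,   0,   0,   0,  17, 764, 599,  30,  42,  37, 147, 726,  45,
         0]), array([0.04 , 0.044, 0.048, 0.052, 0.056, 0.06 , 0.064, 0.068, 0.072,
       0.076, 0.08 , 0.084, 0.088, 0.092, 0.096]))
1437 0.06385710139789791 ((506.73382568359375, -90.4656982421875), (138.82518005371094, 283.5328369140625), 7.177896022796631)
918 0.08555070362885897 ((517.8681640625, -85.64900207519531), (103.68643951416016, 107.01227569580078), 5.6765336990356445)
sil ((508.6863098144531, -86.30294799804688), (135.9556884765625, 276.7475891113281), 6.357896327972412)
hump ((520.1403198242188, -82.69792175292969), (104.92092895507812, 108.69923400878906), 5.340881824493408)
```

View pics/crop.png

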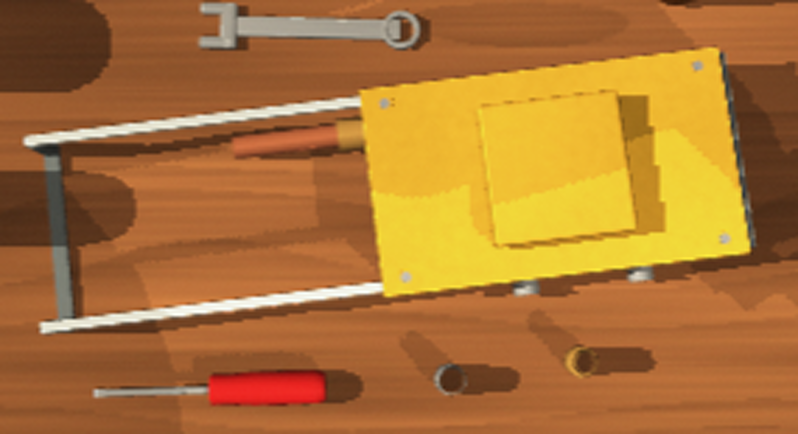

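```bash
cat >> h.py <<'E'
YAW=np.deg2rad(6.2); bx=np.array([np.cos(YAW),np.sin(YAW),0]); by=np.array([-np.sin(YAW),np.cos(YAW),0])
def tool(s): return np.array(s["tool_pos"]),R.from_rotvec(np.array(s["orientation"])).as_matrix()
def inc(s,target,yaw):
    """cm shift in tool axes and turn to reach target with tool x at world yaw (mod pi)"""
    p,M=tool(s); d=M.T@(np.array(target)-p)*100
    cur=np.arctan2(M[1,0],M[0,0]); t=-(yaw-cur); t=(t+np.pi/2)%np.pi-np.pi/2
    return np.round(d,2),round(t,3),"cur yaw deg",round(np.rad2deg(cur),2),"tilt",np.round(M[:,2],3)
E
python3 - <<'E'
from h import *; from plant import *
c=np.load("top0.npz")
e=cast(c,[[205.7,240.7],[211.4,307]],.06)
print(e, np.rad2deg(np.arctan2(*(e[0]-e[1])[1::-1])))
print("origin",e.mean(0)-by*.404)
cc=np.array([.5168,-.088,0]); print("cover-from-origin",(cc-(e.mean(0)-by*.404))@by)
f=cc-by*.0525; print("face",f)
s=read_state()
a=f-by*.04; a[2]=.084
print(a, inc(s,a+[0,0,.1],YAW))
E
```

```text
[[0.54271104 0.30772001 0.06      ]
 [0.40256221 0.29247717 0.06      ]] 6.207191858299146
origin [ 0.51626836 -0.1015384   0.06      ]
cover-from-origin 0.01340179808024825
face [ 0.52246997 -0.14019293  0.        ]
[ 0.52678994 -0.17995896  0.084     ] (array([-22.2 , -40.92,   4.51]), np.float64(-1.263), 'cur yaw deg', np.float64(-66.18), 'tilt', array([-0.001,  0.002, -1.   ]))
```

>>> play_rows --increments '[[[-22.2,-40.9,4.5,-1.263],[-22.2,-40.9,4.5,-1.263],[-22.2,-40.9,4.5,-1.263],[-22.2,-40.9,4.5,-1.263],[-22.2,-40.9,4.5,-1.263]]]' --jaw 0 --squeeze 10

```text
t: 0.6
tool_pos: [0.3949, -0.35, 0.2048]
orientation: [-3.078, 0.623, 0.001]
force: [1.5, -0.7, -0.0]
opening: 0.0578
```

```bash
cat > st.py <<'E'
from h import *; from plant import *
def show():
    s=read_state(); print(round(s["t"],2),np.round(s["tool_pos"],4),np.round(s["force"],2),round(s["opening"],4),np.round(s["q"],3)); return s
E
python3 - <<'E'
from st import *
s=show(); print(inc(s,[.5268,-.180,.184],YAW))
E
```

```text
0.6 [ 0.3949 -0.35    0.2048] [ 1.52 -0.72 -0.02] 0.0578 [-8.230e-01 -5.200e-02  1.721e+00  1.000e-03  1.474e+00 -4.240e-01]
(array([  5.55, -20.79,   2.09]), np.float64(-0.507), 'cur yaw deg', np.float64(-22.88), 'tilt', array([-0.   ,  0.001, -1.   ]))
```

>>> play_rows --increments '[[[5.55,-20.8,2.1,-0.507],[5.55,-20.8,2.1,-0.507],[5.55,-20.8,2.1,-0.507],[5.55,-20.8,2.1,-0.507],[5.55,-20.8,2.1,-0.507]]]'

```text
t: 1.1
tool_pos: [0.5283, -0.1758, 0.1829]
orientation: [-3.133, -0.178, 0.001]
force: [-1.2, 0.6, -0.2]
opening: 0.0178
```

```bash
python3 - <<'E'
from st import *
s=show(); print(inc(s,[.5268,-.180,.084],YAW))
E
```

```text
1.1 [ 0.5283 -0.1758  0.1829] [-1.19  0.56 -0.2 ] 0.0178 [-0.415  0.042  1.667  0.002  1.434 -0.529]
(array([-0.19,  0.43,  9.89]), np.float64(0.005), 'cur yaw deg', np.float64(6.51), 'tilt', array([-0.001,  0.003, -1.   ]))
```

>>> play_rows --increments '[[[-0.2,0.4,4,0.005],[-0.2,0.4,7,0.005],[-0.2,0.4,9.8,0.005],[-0.2,0.4,9.9,0.005],[-0.2,0.4,9.9,0.005]]]'

```text
t: 1.6
tool_pos: [0.5261, -0.1794, 0.0836]
orientation: [-3.133, -0.17, 0.004]
force: [0.2, 0.0, 1.3]
opening: 0.0007
```

```bash
python3 - <<'E'
from st import *
s=show(); print(inc(s,[.5268,-.180,.084],YAW))
p,d=read_camera("scene"); cv2.imwrite("pics/s1.png",cv2.resize(p[60:300,180:500],None,fx=2.5,fy=2.5))
E
```

```text
1.6 [ 0.5261 -0.1794  0.0836] [0.24 0.02 1.29] 0.0007 [-0.423  0.135  1.759  0.003  1.252 -0.532]
(array([ 0.06,  0.07, -0.04]), np.float64(0.0), 'cur yaw deg', np.float64(6.22), 'tilt', array([-0.003,  0.004, -1.   ]))
```

View pics/s1.png

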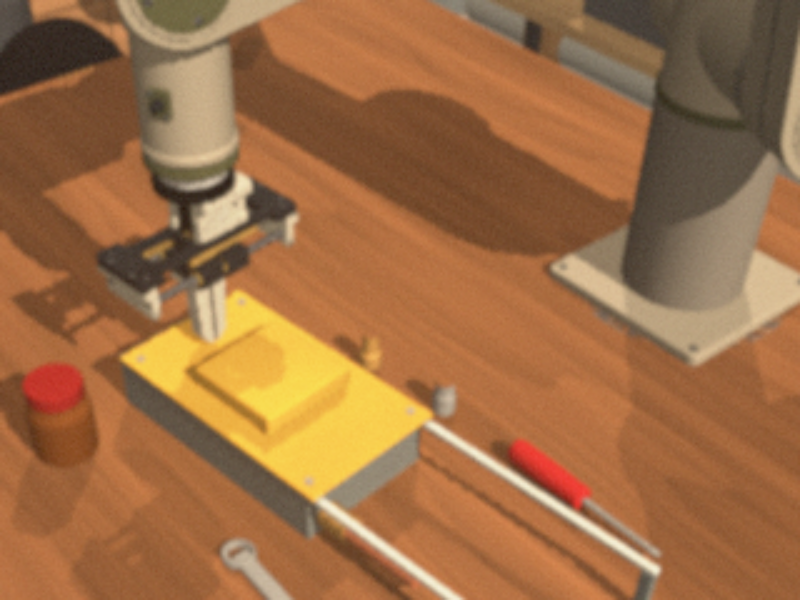

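>>> play_rows --increments '[[[0,-2,0,0],[0,-4,0,0],[0,-6,0,0],[0,-8,0,0],[0,-10,0,0]]]'

```text
t: 2.15
tool_pos: [0.518, -0.0811, 0.088]
orientation: [-3.137, -0.169, -0.006]
force: [1.9, -3.2, -2.8]
opening: 0.0005
```

```bash
python3 - <<'E'
from st import *
s=show(); f=np.array([.5225,-.1402,0]); p=np.array(s["tool_pos"]); print((p-f)@by,(p-f)@bx,inc(s,f,YAW))
E
```

```text
2.15 [ 0.518  -0.0811  0.088 ] [ 1.9  -3.21 -2.8 ] 0.0005 [-0.254  0.039  1.852  0.002  1.247 -0.363]
0.05919954848466232 0.0018879263432039386 (array([-0.22,  5.92,  8.8 ]), np.float64(-0.0), 'cur yaw deg', np.float64(6.18), 'tilt', array([ 0.004,  0.   , -1.   ]))
```

>>> play_rows --increments '[[[0,-2.5,0.4,0],[0,-5,0.4,0],[0,-7.5,0.4,0],[0,-10,0.4,0],[0,-12.5,0.4,0]]]'

```text
t: 2.65
tool_pos: [0.5063, 0.0431, 0.0869]
orientation: [3.136, 0.169, 0.013]
force: [1.1, -3.5, -0.9]
opening: 0.0005
```

```bash
python3 - <<'E'
from st import *
s=show(); f=np.array([.5225,-.1402,0]); p=np.array(s["tool_pos"]); print((p-f)@by,(p-f)@bx,inc(s,f,YAW))
E
```

```text
2.65 [0.5063 0.0431 0.0869] [ 1.11 -3.51 -0.87] 0.0005 [-1.500e-02 -8.000e-03  1.901e+00 -1.000e-03  1.240e+00 -1.220e-01]
0.18399286688105912 0.003696726499255404 (array([-0.43, 18.38,  8.72]), np.float64(-0.001), 'cur yaw deg', np.float64(6.15), 'tilt', array([ 0.008, -0.001, -1.   ]))
```

>>> play_rows --increments '[[[-0.3,-2,0.3,0],[-0.3,-3.5,0.3,0],[-0.3,-4.5,0.3,0],[-0.3,-5,0.3,0],[-0.3,-5.3,0.3,0]]]'

```text
t: 3.15
tool_pos: [0.4986, 0.0955, 0.085]
orientation: [3.135, 0.169, 0.016]
force: [1.6, -2.8, 1.9]
opening: 0.0006
```

>>> play_rows --increments '[[[0,-0.2,0,0],[0,-0.4,0,0],[0,-0.6,0,0]]]'

```text
t: 3.45
tool_pos: [0.4979, 0.101, 0.085]
orientation: [3.135, 0.168, 0.016]
force: [0.5, -13.3, 2.7]
opening: 0.0006
```

```bash
python3 - <<'E'
from st import *
s=show(); f=np.array([.5225,-.1402,0]); p=np.array(s["tool_pos"]); print((p-f)@by,(p-f)@bx,inc(s,f,YAW))
E
```

```text
3.45 [0.4979 0.101  0.085 ] [  0.54 -13.29   2.74] 0.0006 [ 0.101 -0.007  1.904 -0.003  1.234 -0.005]
0.24246604605016456 0.001642053014364405 (array([-0.22, 24.22,  8.56]), np.float64(-0.001), 'cur yaw deg', np.float64(6.12), 'tilt', array([ 0.01 , -0.002, -1.   ]))
```

>>> play_rows --increments '[[[0,-0.2,0,0],[0,-0.4,0,0]]]'

```text
t: 3.65
tool_pos: [0.4979, 0.1012, 0.0851]
orientation: [3.128, 0.167, 0.016]
force: [1.2, -26.7, 2.4]
opening: 0.0004
```

>>> play_rows --increments '[[[0,1,0,0],[0,2,-2,0],[0,4,-6,0],[0,8,-10,0],[0,12,-12,0]]]'

```text
t: 4.15
tool_pos: [0.51, -0.0162, 0.2084]
orientation: [3.129, 0.17, 0.02]
force: [1.3, 0.1, 0.3]
opening: 0.0006
```

>>> play_rows --increments '[[[0,5,0,0],[0,10,0,0],[0,15,0,0],[0,20,0,0],[0,20,0,0]]]'

```text
t: 4.65
tool_pos: [0.5311, -0.2205, 0.2094]
orientation: [3.129, 0.162, 0.019]
force: [1.0, 1.3, -0.1]
opening: 0.0002
```

```bash
python3 - <<'E'
from st import *
s=show()
p,d=read_camera("top"); c=camera_params("top"); np.savez("top1.npz",p=p,d=d,K=c["K"],eye=c["eye"],orientation=c["orientation"])
cv2.imwrite("pics/t1.png",cv2.resize(p[190:345,195:480],None,fx=2.8,fy=2.8,interpolation=cv2.INTER_CUBIC))
p,d=read_camera("scene"); c=camera_params("scene"); np.savez("scene1.npz",p=p,d=d,K=c["K"],eye=c["eye"],orientation=c["orientation"])
cv2.imwrite("pics/s2.png",cv2.resize(p[150:350,200:467],None,fx=3,fy=3,interpolation=cv2.INTER_CUBIC))
E
```

```text
4.65 [ 0.5311 -0.2205  0.2094] [ 0.97  1.33 -0.05] 0.0002 [-4.820e-01  5.900e-02  1.602e+00 -1.000e-03  1.467e+00 -5.850e-01]
```

View pics/t1.png

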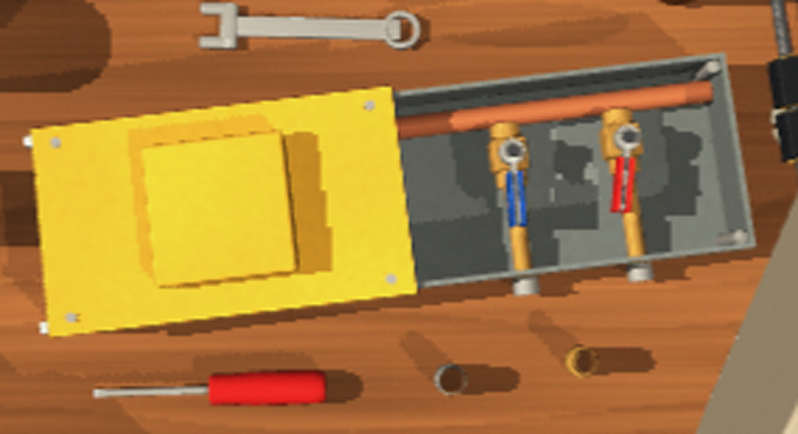

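View pics/s2.png

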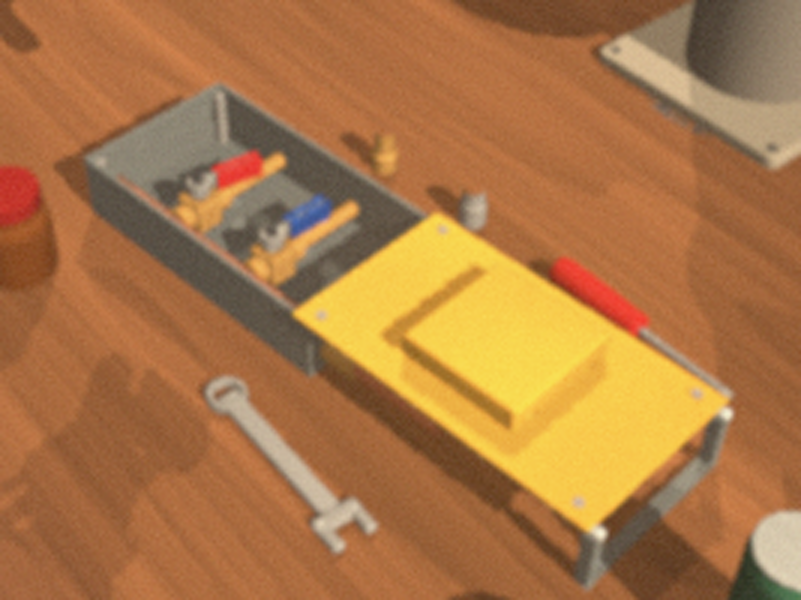

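The cover is at the rail ends and the bay is open. Red is the right-hand valve, with its pivot at crop (627,135) and its grip running down to (623,212). Blue's pivot is at (514,150).

```bash
python3 - <<'E'
from st import *
c=np.load("top1.npz"); p=c["p"]
h=cv2.cvtColor(p,cv2.COLOR_BGR2HSV)
red=cv2.inRange(h,(0,170,110),(6,255,255))|cv2.inRange(h,(174,170,110),(180,255,255))
blu=cv2.inRange(h,(105,130,60),(125,255,255))
m=yellow(p); k,l,st,_=cv2.connectedComponentsWithStats(m); i=1+st[1:,4].argmax()
cs,_=cv2.findContours((l==i).astype(np.uint8),cv2.RETR_EXTERNAL,cv2.CHAIN_APPROX_NONE)
q=cast(c,max(cs,key=len)[:,0],.065); r=cv2.minAreaRect(q[:,:2].astype(np.float32)*1000); print(r)
cc=np.array([*r[0],0])/1000
print("travel",(cc-[.5168,-.088,0])@by)
O=cc-by*.26; O[2]=0; print("origin",O)
for n,mm in(("red",red),("blue",blu)):
    mm[:225]=0; mm[290:]=0; mm[:,:340]=0; mm[:,450:]=0
    uv=np.argwhere(mm)[:,::-1]
    q=cast(c,uv,.054); b=np.c_[(q-O)@bx,(q-O)@by]*1000
    r=cv2.minAreaRect(b.astype(np.float32)); print(n,len(uv),b.mean(0),b.min(0),b.max(0),r)
    pv=cast(c,[[195+627/2.8,190+135/2.8]] if n=="red" else [[195+514/2.8,190+150/2.8]],.054)[0]
    print(" pivot world",pv,(pv-O)@bx,(pv-O)@by)
    v,_,_=[*cv2.PCACompute2(b.astype(np.float32),None)][1],0,0; print(" dir",v[0], "angle", np.degrees(np.arctan2(abs(v[0,1])*np.sign(-v[0,0]*v[0,1]),abs(v[0,0]))))
E
```

```text
((489.6754455566406, 161.5134735107422), (157.3878631591797, 277.4349365234375), 6.249241352081299)
travel 0.2509834946184809
origin [ 0.51775528 -0.09696578  0.        ]
red 95 [-15.49396702 -44.65733146] [-36.51001828 -55.70413893] [  4.71453491 -35.00636823] ((-16.025835037231445, -45.327613830566406), (14.899007797241211, 41.06196594238281), 81.5770034790039)
 pivot world [ 0.54376643 -0.1482228   0.054     ] 0.020323285363350017 -0.05376641084595257
 dir [ 0.96991134 -0.24345826] angle 14.090741
blue 75 [-17.92184889  37.8478711 ] [-37.72676625  31.09286217] [ 2.95337934 45.10229654] ((-16.899181365966797, 37.47969055175781), (12.75961685180664, 40.64490509033203), 82.31932067871094)
 pivot world [ 0.53317009 -0.06158412  0.054     ] 0.019145844816603357 0.03350991648056992
 dir [ 0.9993281  -0.03665018] angle 2.1003711
```

```bash
cat >> st.py <<'E'
O=np.array([.5177,-.0975,0]); PIV=O+.020*bx-.0545*by
def wp(a,t=.0135,r=.040,z=.054):
    d=-bx*np.cos(a)+by*np.sin(a); n=-(bx*np.sin(a)+by*np.cos(a))
    P=PIV+r*d+t*n; P[2]=z; return P,YAW-a
def rows(s,l):
    for a in l: 
        x=inc(s,*a); print(x[0].tolist(),x[1])
E
python3 - <<'E'
from st import *
s=show(); print(PIV); rows(s,[wp(0,t=.0225,z=.16)])
print(wp(0,.0225),wp(np.pi/2))
E
```

```text
4.75 [ 0.5312 -0.2159  0.2093] [-0.49  0.11 -0.29] 0.0006 [-4.760e-01  5.600e-02  1.605e+00  1.000e-03  1.468e+00 -5.820e-01]
[ 0.54346898 -0.14952124  0.        ]
[-2.13, -4.24, 4.88] -0.002
(array([ 0.50613293, -0.17620961,  0.054     ]), np.float64(0.10821041362364843)) (array([ 0.52572797, -0.11121319,  0.054     ]), np.float64(-1.4625859131712482))
```

>>> play_rows --increments '[[[-1.1,-2.1,2.5,0],[-2.1,-4.2,4.9,0],[-2.1,-4.2,4.9,0],[-2.1,-4.2,4.9,0]]]'

```text
t: 5.15
tool_pos: [0.5062, -0.1751, 0.1596]
orientation: [3.131, 0.17, 0.018]
force: [-0.0, -0.3, 0.7]
opening: 0.0007
```

```bash
python3 - <<'E'
from st import *
s=show(); rows(s,[wp(0,t=.0225,z=.054)])
E
```

```text
5.15 [ 0.5062 -0.1751  0.1596] [-0.02 -0.33  0.68] 0.0007 [-0.429 -0.012  1.765  0.     1.375 -0.537]
[-0.14, 0.05, 10.55] 0.0
```

>>> play_rows --increments '[[[-0.1,0.1,3.5,0],[-0.1,0.1,6.5,0],[-0.1,0.1,8.5,0],[-0.1,0.1,9.5,0],[-0.1,0.1,9.5,0]]]'

```text
t: 5.65
tool_pos: [0.5067, -0.1766, 0.0644]
orientation: [3.132, 0.17, 0.017]
force: [0.2, -0.6, -0.3]
opening: 0.0006
```

```bash
python3 - <<'E'
from st import *
s=show(); rows(s,[wp(0,t=.0225,z=.054)])
p,d=read_camera("scene")
cv2.imwrite("pics/s3.png",cv2.resize(p[100:300,200:467],None,fx=3,fy=3,interpolation=cv2.INTER_CUBIC))
p,d=read_camera("wrist")
cv2.imwrite("pics/w3.png",p)
E
```

```text
5.65 [ 0.5067 -0.1766  0.0644] [ 0.21 -0.57 -0.26] 0.0006 [-4.310e-01  9.400e-02  1.841e+00  1.000e-03  1.195e+00 -5.400e-01]
[-0.06, -0.05, 1.04] 0.0
```

View pics/s3.png

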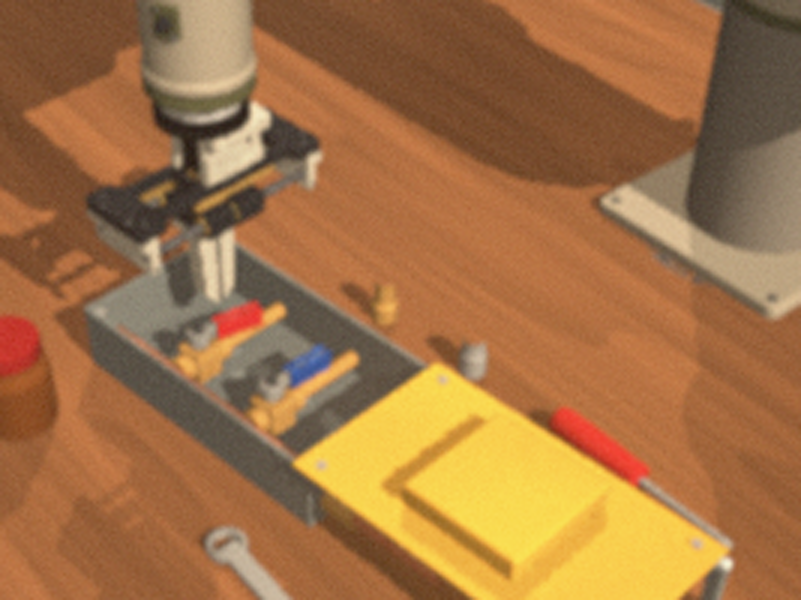

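View pics/w3.png

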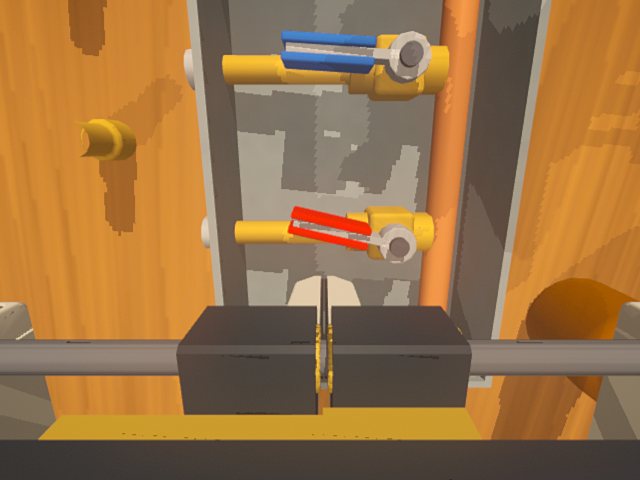

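The fingers are in the bay to the right of the red handle. In the wrist view they sit at (325,290), the red grip at (290–370, 207–248), and nothing is touching.

>>> play_rows --increments '[[[-0.05,0,0.6,0],[-0.05,0,1,0],[-0.05,0,1,0]]]'

```text
t: 6.05
tool_pos: [0.5073, -0.1773, 0.0561]
orientation: [3.13, 0.17, 0.021]
force: [-0.1, -0.0, -0.0]
opening: 0.0004
```

```bash
python3 - <<'E'
from st import *
s=show(); rows(s,[wp(a) for a in (0,.12,.24,.36,.48)])
E
```

```text
6.05 [ 0.5073 -0.1773  0.0561] [-0.06 -0.02 -0.04] 0.0004 [-4.320e-01  1.050e-01  1.846e+00  1.000e-03  1.176e+00 -5.400e-01]
[-0.11, -1.02, 0.21] 0.0
[-0.24, -1.51, 0.2] 0.12
[-0.32, -2.01, 0.2] 0.24
[-0.33, -2.51, 0.19] 0.36
[-0.28, -3.02, 0.19] 0.48
```

>>> play_rows --increments '[[[-0.1,-1.0,0.2,0],[-0.24,-1.5,0.2,0.12],[-0.32,-2.0,0.2,0.24],[-0.33,-2.5,0.2,0.36],[-0.28,-3.0,0.2,0.48]]]'

```text
t: 6.55
tool_pos: [0.5007, -0.1477, 0.0537]
orientation: [3.082, -0.587, 0.022]
force: [-1.7, -3.8, -0.8]
opening: 0.0003
```

```bash
python3 - <<'E'
from st import *
s=show(); rows(s,[wp(a) for a in (.48,.6,.72,.84,.96,1.08)])
E
```

```text
6.55 [ 0.5007 -0.1477  0.0537] [-1.68 -3.78 -0.78] 0.0003 [-0.384  0.068  1.89  -0.002  1.169 -0.007]
[0.05, -0.03, -0.03] -0.005
[-0.08, -0.52, -0.03] 0.115
[-0.16, -1.02, -0.03] 0.235
[-0.17, -1.53, -0.03] 0.355
[-0.13, -2.03, -0.03] 0.475
[-0.02, -2.53, -0.03] 0.595
```

>>> play_rows --increments '[[[-0.08,-0.5,0,0.12],[-0.16,-1.0,0,0.24],[-0.17,-1.5,0,0.36],[-0.13,-2.0,0,0.48],[-0.02,-2.5,0,0.6]]]'

```text
t: 7.05
tool_pos: [0.5086, -0.1237, 0.0534]
orientation: [2.77, -1.48, 0.02]
force: [-3.6, -1.5, 2.9]
opening: 0.0003
```

```bash
python3 - <<'E'
from st import *
s=show(); rows(s,[wp(a) for a in (1.08,1.2,1.32,1.44,1.52,1.57)])
E
```

```text
7.05 [ 0.5086 -0.1237  0.0534] [-3.65 -1.55  2.91] 0.0003 [-0.335  0.075  1.884 -0.003  1.17   0.648]
[0.1, -0.07, -0.06] -0.01
[-0.04, -0.56, -0.06] 0.11
[-0.12, -1.06, -0.05] 0.23
[-0.14, -1.57, -0.05] 0.35
[-0.12, -1.9, -0.05] 0.43
[-0.09, -2.11, -0.05] 0.48
```

>>> play_rows --increments '[[[-0.04,-0.56,-0.05,0.11],[-0.12,-1.06,-0.05,0.23],[-0.14,-1.57,-0.05,0.35],[-0.12,-1.9,-0.05,0.43],[-0.09,-2.1,-0.05,0.48]]]'

```text
t: 7.55
tool_pos: [0.5243, -0.1103, 0.0534]
orientation: [-2.336, 2.1, -0.016]
force: [-7.2, -0.5, 2.2]
opening: 0.0005
```

>>> play_rows --increments '[[[0,-0.1,0,0],[0,-0.2,0,0],[0,-0.3,0,0]]]'

```text
t: 7.85
tool_pos: [0.5244, -0.1097, 0.0528]
orientation: [2.335, -2.097, 0.009]
force: [-16.7, -1.4, 10.8]
opening: 0.0003
```

```bash
python3 - <<'E'
from st import *
s=show(); rows(s,[wp(1.571)])
p,d=read_camera("wrist"); cv2.imwrite("pics/w4.png",p)
E
```

```text
7.85 [ 0.5244 -0.1097  0.0528] [-16.69  -1.43  10.76] 0.0003 [-0.298  0.116  1.841 -0.006  1.181  1.167]
[0.17, -0.11, -0.12] -0.001
```

View pics/w4.png

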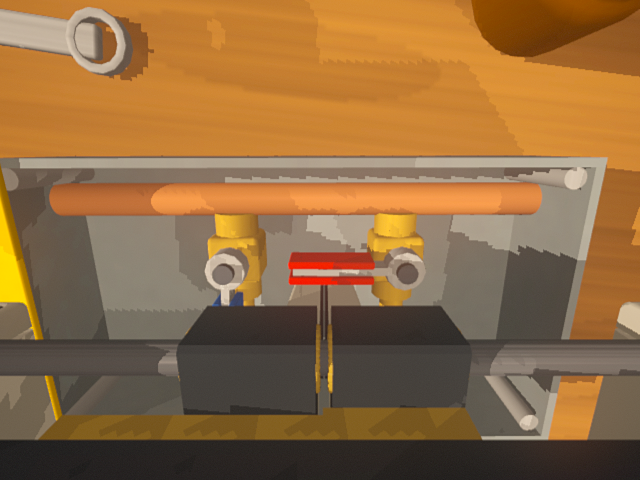

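The red grip (290–375, 252–284) is parallel to the pipe, and the force rose to 17 N with no further motion, so it's on its stop. I'll back off and look.

>>> play_rows --increments '[[[0,0.5,0,0],[0,1,0,0],[0,1,-2,0],[0,1,-6,0],[0,1,-11,0]]]'

```text
t: 8.4
tool_pos: [0.5124, -0.1092, 0.1618]
orientation: [2.334, -2.095, 0.002]
force: [1.8, -0.9, 0.8]
opening: 0.0001
```

>>> play_rows --increments '[[[4,2,-4,0],[8,4,-6,0],[12,6,-7,0],[16,8,-7,0],[20,10,-7,0]]]'

```text
t: 8.9
tool_pos: [0.4342, -0.3204, 0.2342]
orientation: [2.335, -2.095, 0.007]
force: [1.0, 0.4, 0.1]
opening: 0.0005
```

```bash
python3 - <<'E'
from st import *
s=show()
p,d=read_camera("top"); c=camera_params("top"); np.savez("top2.npz",p=p,d=d,K=c["K"],eye=c["eye"],orientation=c["orientation"])
cv2.imwrite("pics/t2.png",cv2.resize(p[150:350,180:480],None,fx=2.6,fy=2.6,interpolation=cv2.INTER_CUBIC))
p,d=read_camera("scene"); cv2.imwrite("pics/s4.png",p)
E
```

```text
8.9 [ 0.4342 -0.3204  0.2342] [1.01 0.44 0.07] 0.0005 [-0.728 -0.039  1.655 -0.004  1.522  0.735]
```

View pics/t2.png

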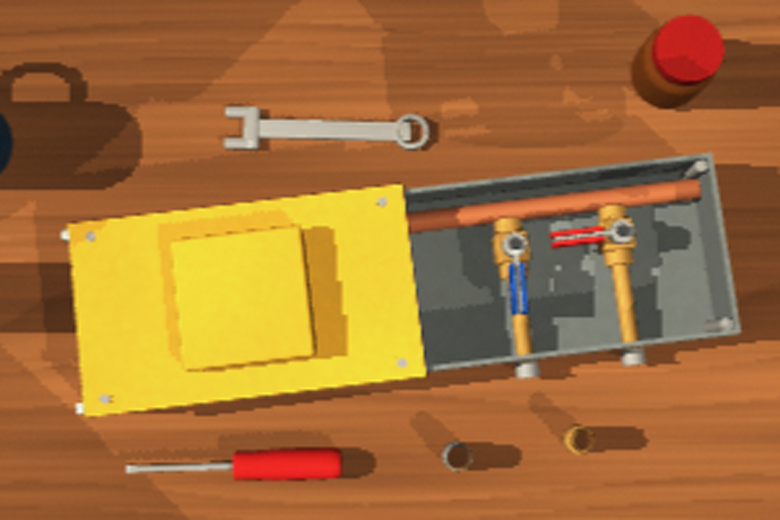

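View pics/s4.png

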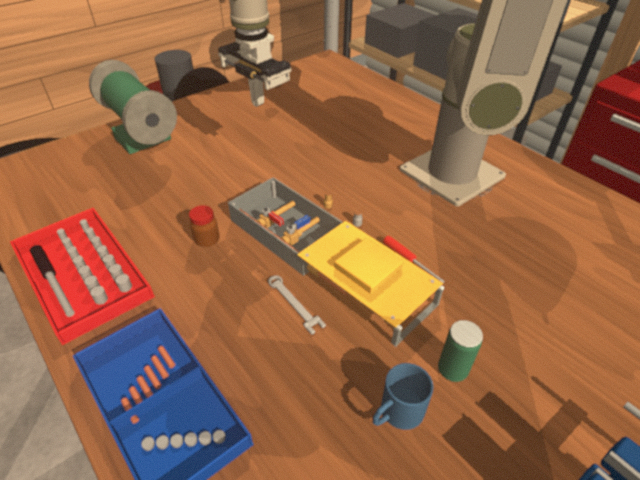

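```bash
python3 - <<'E'
from st import *
for f in("top1.npz","top2.npz"):
    c=np.load(f); p=c["p"]
    h=cv2.cvtColor(p,cv2.COLOR_BGR2HSV)
    red=cv2.inRange(h,(0,170,110),(6,255,255))|cv2.inRange(h,(174,170,110),(180,255,255))
    blu=cv2.inRange(h,(105,130,60),(125,255,255))
    m=yellow(p); k,l,st,_=cv2.connectedComponentsWithStats(m); i=1+st[1:,4].argmax()
    cs,_=cv2.findContours((l==i).astype(np.uint8),cv2.RETR_EXTERNAL,cv2.CHAIN_APPROX_NONE)
    q=cast(c,max(cs,key=len)[:,0],.065); print(f,cv2.minAreaRect(q[:,:2].astype(np.float32)*1000))
    for n,mm in(("red",red),("blue",blu)):
        mm[:225]=0; mm[290:]=0; mm[:,:340]=0; mm[:,450:]=0
        q=cast(c,np.argwhere(mm)[:,::-1],.054); b=(np.c_[(q-O)@bx,(q-O)@by]*1000).astype(np.float32)
        _,v,_=cv2.PCACompute2(b,None); print(n,len(b),b.mean(0),"axis deg",np.degrees(np.arctan2(v[0,1],-v[0,0])))
E
```

```text
top1.npz ((489.6754455566406, 161.5134735107422), (157.3878631591797, 277.4349365234375), 6.249241352081299)
red 95 [-15.381314 -44.132202] axis deg -165.90924
blue 75 [-17.8092   38.37299] axis deg -177.89961
top2.npz ((489.67230224609375, 161.51370239257812), (157.43270874023438, 277.3977355957031), 6.2336530685424805)
red 79 [ 19.192392 -15.880754] axis deg 89.00108
blue 75 [-17.73933  38.47797] axis deg -177.913
```

>>> play_rows --increments '[[[0,0,0,0],[0,0,0,0],[0,0,0,0]]]'

```text
t: 9.3
tool_pos: [0.4331, -0.3217, 0.2331]
orientation: [2.33, -2.098, 0.005]
force: [0.5, -0.6, 0.0]
opening: 0.0003
```

```bash
python3 - <<'E'
from st import *
s=show(); print(close_job())
E
```

```text
9.3 [ 0.4331 -0.3217  0.2331] [ 0.49 -0.59  0.05] 0.0003 [-0.73  -0.037  1.655 -0.006  1.521  0.737]
the job is handed in; nothing more can be done
None
```

The job is done and handed in at 9.3 s. With the closed fingers I pushed the cover left to its stop, then pushed the red handle (the right-hand valve) clockwise until it was shut.

- **Cover:** at the stop the force rose to 27 N with no further motion. The camera measured 251 mm of travel from a start of about 9–13 mm, which fits the 260 mm stop. It had not moved in the last picture.
- **Red handle:** at its stop the force rose to 17 N with no further motion. The last picture put it at 89°, which is within the roughly 1° the image can resolve.
- **Blue handle and loose things:** the blue handle read the same before and after (about 2°). By eye, the loose things are where they were in the first pictures.
- **Arm:** it finished clear at about 0.23 m height, to the right of the box, with almost no force on the tool.

The two estimates of the box origin differed by about 4 mm along the rails, so I relied on the force at each stop. No check failed.

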